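Shut up the hardware chest

TASK

Both small upper drawers of the green hardware chest have been left open and its lid is up. With the fingertips, push each of the two drawers fully home, and only then push the lid down until it is fully shut, so that its front lip covers the drawers. Push smoothly without slamming anything; do not pick anything up, and leave the things lying round the chest where they are.

Things in the scene. Friction and masses are not known exactly. Their poses are not given: they have to be found in the camera images.
- chest: Green bench-top hardware chest with grey drawer fronts, fixed to the table; 110 mm deep (its x), 154 mm wide (its y), 173 mm high with the lid shut. Origin: centre of its underside on the table. Its own -x axis is the way the drawers come out (front), +x points to the back, +y to the left of someone facing its front, +z up. The front face of the closed chest is at x = -55 mm. The wide grey bottom drawer with a brass lock is fixed. The lower 92 mm are solid.
- drawer_left (a joint): Opening of the left (+y) upper drawer in m: 0 fully home (front flush with the chest's face), at most 0.075; starts between 0.025 and 0.060. It slides straight along the chest's x, with about 1.5 N of friction, and stays where it is left.
- drawer_right (a joint): Opening of the right (-y) upper drawer in m, just like the left one.
- drawer_left_pull (a point): Middle of the flat outer face of the left drawer's dark bar pull (40 mm wide, 10 mm high, standing 14 mm proud of the drawer front); it moves with the drawer. Drawer front 70 mm wide, from 95 to 142 mm above the table; the pull's middle is 118 mm above the table and 36.5 mm left of the chest's middle.
- drawer_right_pull (a point): The same point on the right drawer's pull, 36.5 mm right of the chest's middle.
- lid (a joint): Angle of the lid in rad: 0 shut (level), grows as it opens upward; starts between 1.15 and 1.40 (nearly upright, its free edge towards the front). A stiff hinge keeps it at any angle: it takes at most about 3 N at 100 mm from the hinge to move it, and it does not fall. Stops at 0 and 1.6.
- hinge_line (a point): Middle of the lid's hinge axis, at the upper back edge of the chest, 165 mm above the table, 55 mm behind the chest's middle; the axis runs along the chest's y. The point's axes are the chest's.
- lid_edge (a point): Middle of the lid's free front edge, on its outer face, 116.5 mm from the hinge; moves with the lid. The lid is a plate 8 mm thick and 158 mm wide (outer face 8 mm from the hinge axis) with a lip 5 mm thick along the free edge that hangs 32 mm below the lid's underside when shut and then covers the top 8 mm of the drawer fronts.
- brush: Dusting brush with wooden handle, 39 x 204 x 18 mm, lying loose on the table; not to be disturbed. Origin: centre of its underside.
- wheel_0: Single dark caster wheel, 68 mm across, 17 mm high, lying loose and flat in front of the chest at the right; not to be disturbed. Origin: centre of its underside.
- bit_block: Wooden block with upright screw bits, 36 x 100 x 56 mm, loose in front of the chest at the left; not to be disturbed. Origin: centre of its underside.
- tape_measure: Yellow pocket tape measure, 34 x 79 x 58 mm, loose, farther left; not to be disturbed. Origin: centre of its underside.

How it is judged:
By the outcome, as a careful person would: the job done as asked, in the order asked, and still so for the second after the job is handed in, with the robot touching nothing.
It also fails if it takes over 64 s, if anything falls off the work surface, if the arm or the gripper's body presses on something with over 40 N, if the wrist force passes 120 N, or if a joint passes its speed limit or range.

ROBOT

A 7-joint arm with a two-finger parallel gripper is mounted at the origin on a cart in front of the work surface, level with it; the furniture and walls round the work are solid. World frame = base frame: x ahead of the robot, y to its left, z up, the work surface at z = 0. Lengths are in m, angles in rad, forces in N, time in s.
With the tool pointing down it reaches from about 0.4 to 0.85 m from the base axis. Payload 4.5 kg.
Tool frame: the origin (TCP) lies on the centre line of the jaws, within the pads' length; the fingertips stand 8 mm ahead of it and the grasp point (between the pads) lies 11 mm behind it; z points along the fingers, x is the direction in which the jaws open and shut, and the axes are right-handed (so a half turn about z gives the same grasp; the last joint's range is limited). The gripper opens to 88 mm and grips with 3 to 60 N. Pads are 18 mm wide; open, the fingers measure 123 mm over their backs; the gripper's body (75 mm by 187 mm) begins 45 mm behind the grasp point.
Start: joints at [1.173, 0.689, -0.195, 1.565, 0.157, 0.902, -0.215], TCP at [0.262, -0.568, 0.247] pointing down, gripper open.
Joint ranges: [-3.01, 3.01], [-0.46, 2.08], [-1.47, 1.51], [0.13, 2.56], [-1, 4.14], [0.04, 2.09], [-2.66, 2.66]. Speed limits (rad/s): [2.57, 2.57, 3.14, 3.14, 3.14, 3.14, 3.14].

INTERFACE

Orientations are given as a unit quaternion [x, y, z, w].
In Python, from plant import r gives the robot as it stands.
- The arm moves only by the shell command python3 -m pendant 'ROWS' [FORCE]. ROWS is JSON, a list of rows, each a list of 3 entries, a list of its own where there are three numbers: the turn, a rotation vector about the tool's x, y, z in rad, then the shift along the tool's x, y, z in m, then the opening, from 0 (shut) to 1 (fully open). In form: [[[wx, wy, wz], [tx, ty, tz], claw], ...]. A call has 1 to 10 rows; each row is the pose to reach, as a shift and turn from the pose commanded when the call began, along the tool's axes at that moment; what a row does not reach only later rows make up. A row lasts 1/10 s, in which the tool goes at most 50 mm and 8.59 degrees, less where a joint would pass 70% of its speed; a pose out of reach is approached as far as the arm can. A call with a gripper value outside its range is refused whole. The fingers move at their own pace and stop on an object; FORCE is the grip in N (left out, the last holds). Time passes only in rows, so rows that repeat a pose let the fingers close. It gives the time, the measured TCP pose, the force and the opening at its end, in the units of the state.
- r.get_state(): the state, without advancing time (a new reading comes with each control period).
- r.snapshot(name): name is "scene" or "side" or "wrist"; returns a dict with "image" (420x560x3 uint8, red, green, blue), "mtx" (3x3 intrinsics, pixels), "R" (3x3) and "t" (3): a world point X has camera coordinates R X + t; the wrist camera has in their place "T_tool_cam" (4x4, takes a point from camera to tool coordinates, whose origin is the TCP and whose axes are the tool frame's). Camera axes: x right, y down, z forward; pixel columns grow to the right and rows downward; lengths in m; the calibration is good to about 2 mm. A picture is of the moment at which its call begins: read the wrist's pose just before it. There is no depth.
- r.finish_job(): hands the job in, once; it reports no verdict.
The state is a dict: "clock": time; "q": joint angles; "qd": joint speeds; "joint_torque": joint torques, N m; "tool_pos": TCP position; "eef_rot": TCP orientation; "contact_force": force on the tool from outside, world axes, zero at the start; "moment": the same for the moment, N m; "opening": opening from 0.0 (shut) to 1.0 (fully open).
Only numpy, scipy, OpenCV 4.12 (cv2) and the standard library are available. Lean on these libraries where they do the work, as an engineer would, in place of code of your own. Each camera call takes 0.05 s, during which the arm holds its last target. There are 200 camera calls.

## Working session

There is one attempt and no reset: what is moved stays moved. The work goes in short steps, Python scripts to look and compute and a shell command to move; the robot and the scene stay as the last step left them, time stands still between calls to the robot, and variables do not carry over. Pictures are saved under pics/ and viewed, about 8 in all and at most 12, crops included, and the job is handed in when it is done.

```bash
ls; mkdir -p pics
python3 - <<'E'
from plant import r
import cv2,json,numpy as np
s=r.get_state();print({k:np.round(v,3).tolist() for k,v in s.items()})
for n in("scene","side"):
    d=r.snapshot(n);cv2.imwrite(f"pics/{n}0.png",cv2.resize(d["image"][:,:,::-1],None,fx=1.42,fy=1.42,interpolation=cv2.INTER_CUBIC))
    np.savez(f"pics/{n}.npz",mtx=d["mtx"],R=d["R"],t=d["t"]);print(n,np.round(d["mtx"],1).tolist(),np.round(d["R"],3).tolist(),np.round(d["t"],3))
E
```

```text
pics
{'clock': 0.0, 'q': [1.173, 0.69, -0.195, 1.566, 0.157, 0.902, -0.215], 'qd': [-0.001, 0.0, -0.001, -0.001, -0.001, -0.0, 0.003], 'joint_torque': [0.0, -52.756, -1.267, -15.343, -0.053, 0.006, 0.0], 'tool_pos': [0.261, -0.567, 0.246], 'eef_rot': [0.842, -0.539, -0.001, -0.0], 'contact_force': [-0.017, -0.054, 0.226], 'moment': [0.0, -0.064, -0.005], 'opening': 1.003}
scene [[524.0, 0.0, 280.1], [0.0, 524.0, 204.5], [0.0, 0.0, 1.0]] [[-0.015, -1.0, -0.001], [-0.873, 0.014, -0.487], [0.487, -0.007, -0.873]] [0.044 0.553 0.886]
side [[479.1, 0.0, 283.3], [0.0, 479.1, 212.4], [0.0, 0.0, 1.0]] [[0.998, 0.053, 0.023], [0.051, -0.632, -0.773], [-0.027, 0.773, -0.634]] [-0.595  0.109  1.259]
```

View pics/scene0.png

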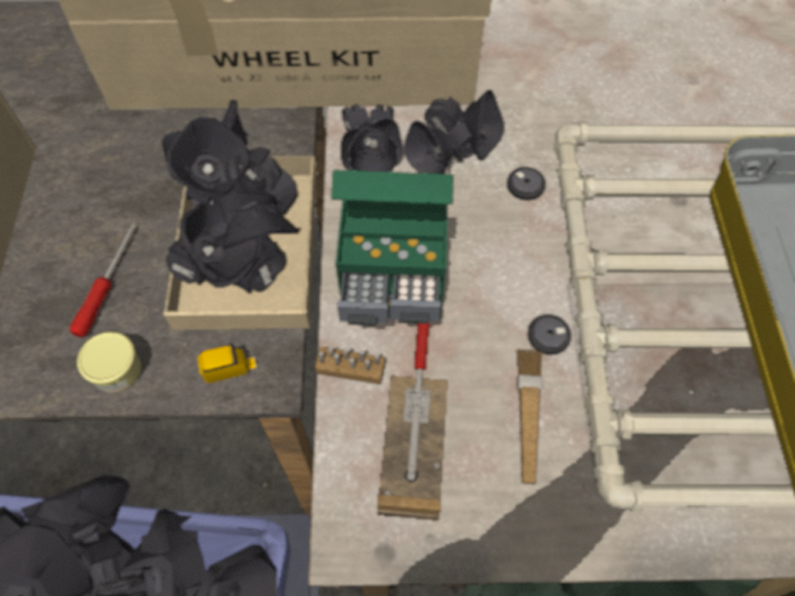

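View pics/side0.png

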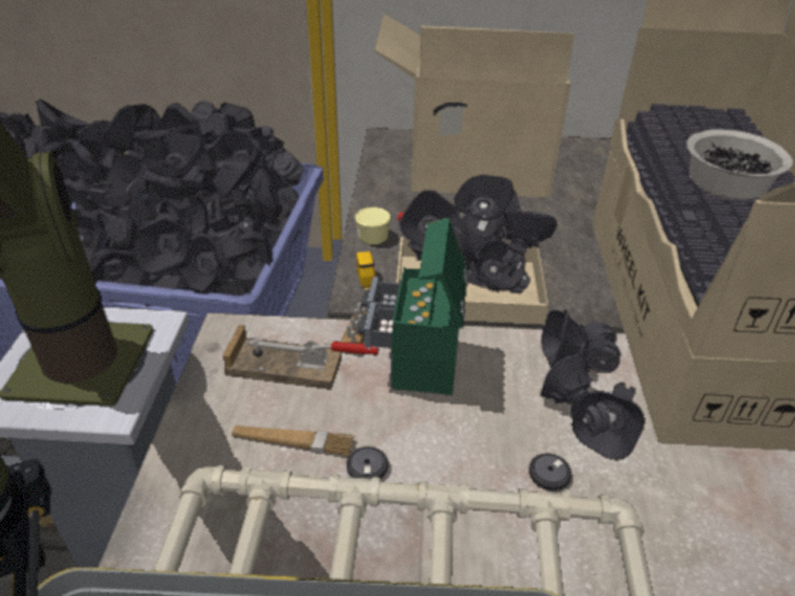

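The scene view shows the chest at about (395,250), with both drawers open (pulls near (365,322) and (415,320)) and the lid up. The side view shows it at (430,310) with the lid leaning slightly back from vertical. I'll take enlarged crops of both.

Run:
```python
import cv2
def crop(n,x0,y0,w,h,f):
    im=cv2.imread(f"pics/{n}0.png");im=cv2.resize(im,(560,420),interpolation=cv2.INTER_AREA)[y0:y0+h,x0:x0+w]
    return cv2.resize(im,None,fx=f,fy=f,interpolation=cv2.INTER_CUBIC)
a=crop("scene",225,115,100,118,5);b=crop("side",235,145,100,140,4)
a=cv2.copyMakeBorder(a,0,600-a.shape[0]-0,0,0,cv2.BORDER_CONSTANT)[:600];cv2.imwrite("pics/c1.png",a[:590])
cv2.imwrite("pics/c2.png",b)
```

```text
(no output)
```

View pics/c1.png

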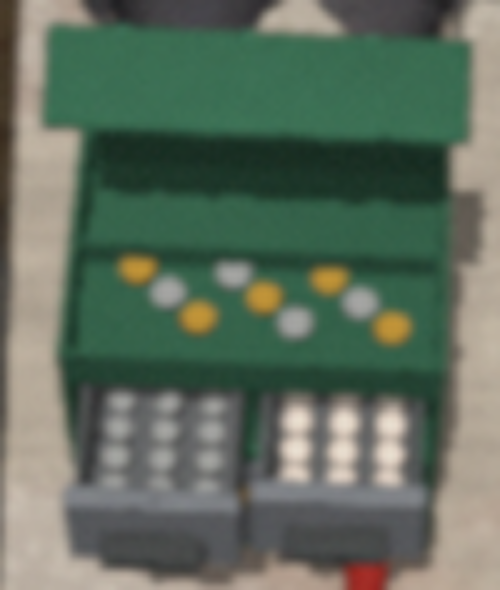

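View pics/c2.png

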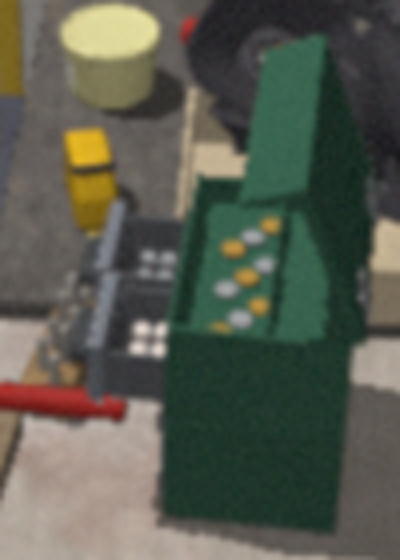

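Scene crop: the front rim corners of the body are at (66,352) and (444,365). The lip's outer edge runs (50,28)–(470,42), and its lower edge (45,125)–(468,140). The drawer-front top edges are at y≈508. Side crop: the base corners are at (165,520) and (333,530). Next I'll fit the pose to these points.

```bash
cat > fit.py <<'E'
import numpy as np
from scipy.optimize import least_squares
C={n:np.load(f"pics/{n}.npz") for n in("scene","side")}
def proj(n,X):
    c=C[n];p=c["mtx"]@(c["R"]@X+c["t"]);return p[:2]/p[2]
def lidp(a,r,h,y): # r from hinge, h height above hinge when shut
    return np.array([.055-r*np.cos(a)+h*np.sin(a),y,.165+r*np.sin(a)+h*np.cos(a)])
W=.077
# name, view, crop pixel, local point fn(p) ; p=x,y,yaw,lid,dl,dr
O=[("sc",(66,352),lambda p:(-.055,W,.165)),("sc",(444,363),lambda p:(-.055,-W,.165)),
("sc",(50,28),lambda p:lidp(p[3],.1165,.008,.079)),("sc",(470,42),lambda p:lidp(p[3],.1165,.008,-.079)),
("sc",(45,125),lambda p:lidp(p[3],.1165,-.032,.079)),("sc",(468,140),lambda p:lidp(p[3],.1165,-.032,-.079)),
("sc",(68,508),lambda p:(-.055-p[4],.0715,.142)),("sc",(242,513),lambda p:(-.055-p[4],.0015,.142)),
("sc",(250,512),lambda p:(-.055-p[5],-.0015,.142)),("sc",(428,505),lambda p:(-.055-p[5],-.0715,.142)),
("si",(165,520),lambda p:(-.055,-W,0)),("si",(333,530),lambda p:(.055,-W,0)),
("si",(168,332),lambda p:(-.055,-W,.165)),("si",(352,345),lambda p:(.055,-W,.165)),("si",(200,180),lambda p:(-.055,W,.165)),
("si",(303,195),lambda p:lidp(p[3],.1165,.008,-.079)),("si",(325,38),lambda p:lidp(p[3],.1165,.008,.079)),
("si",(243,200),lambda p:lidp(p[3],.1165,-.032,-.079)),("si",(268,48),lambda p:lidp(p[3],.1165,-.032,.079)),
("si",(90,400),lambda p:(-.055-p[5],-.0715,.095)),("si",(118,200),lambda p:(-.055-p[4],.0715,.142))]
def world(p,l):
    c,s=np.cos(p[2]),np.sin(p[2]);l=np.array(l);return np.array([p[0]+c*l[0]-s*l[1],p[1]+s*l[0]+c*l[1],l[2]])
def res(p):
    o=[]
    for v,q,f in O:
        n,x0,y0,k=("scene",225,115,5) if v=="sc" else("side",235,145,4)
        o+=list(proj(n,world(p,f(p)))-np.array([x0+q[0]/k,y0+q[1]/k]))
    return np.array(o)
def fit(): return least_squares(res,[.6,.1,0,1.3,.04,.04],loss="soft_l1")
E
python3 - <<'E'
from fit import *
f=fit();p=f.x;print(np.round(p,4));print(np.round(res(p).reshape(-1,2),1).tolist())
for s,d in((1,p[4]),(-1,p[5])): print("pull",np.round(world(p,(-.069-d,s*.0365,.118)),3))
print("lid_edge",np.round(world(p,lidp(p[3],.1165,.008,0)),3),"hinge",np.round(world(p,(.055,0,.165)),3))
def flo(n,u,v,z):
    c=C[n];R=c["R"];o=-R.T@c["t"];d=R.T@np.linalg.inv(c["mtx"])@[u/1.42,v/1.42,1];return np.round(o+d*(z-o[2])/d[2],3)
for nm,u,v,z in (("bit_l",318,352,.056),("bit_r",384,362,.05),("bit_rb",382,382,0),("tape",225,360,.05),("wheel",550,333,.017),("brush top",529,350,.015),("brush end",529,482,.015),("red screwdriver top",422,325,.03),("jig",440,380,.02),("jigL",390,378,.02),("jigend",440,515,.03)): print(nm,flo("scene",u,v,z))
E
```

```text
[ 0.6385  0.0397 -0.0644  1.1842  0.0575  0.0514]
[[-1.5, -1.1], [1.4, -0.0], [-0.2, -1.6], [1.4, -1.1], [-0.4, 0.2], [1.1, 0.5], [-0.8, -0.8], [0.3, -0.3], [0.4, -2.8], [0.7, 0.2], [-0.4, 0.3], [0.8, 2.2], [-0.2, -1.7], [1.1, -0.4], [-0.6, -2.7], [0.4, -2.4], [-0.4, -2.0], [-1.9, 0.4], [-1.7, -0.5], [-1.8, -0.4], [-2.5, -1.2]]
pull [0.515 0.084 0.118]
pull [0.516 0.011 0.118]
lid_edge [0.657 0.039 0.276] hinge [0.693 0.036 0.165]
bit_l [0.502 0.152 0.056]
bit_r [0.487 0.057 0.05 ]
bit_rb [0.477 0.061 0.   ]
tape [0.494 0.288 0.05 ]
wheel [ 0.546 -0.197  0.017]
brush top [ 0.519 -0.163  0.015]
brush end [ 0.319 -0.142  0.015]
red screwdriver top [ 0.556 -0.001  0.03 ]
jig [ 0.47  -0.025  0.02 ]
jigL [0.475 0.048 0.02 ]
jigend [ 0.273 -0.016  0.03 ]
```

Fit: chest at (0.639, 0.040), yaw −0.064, lid about 1.18 rad, and drawers open about 57 and 51 mm. Residuals are about 1 px, roughly 2 mm. The plan is shut fingers with the wide axis along the chest's y, tilted forward to push each pull in +x. First I move in, squaring the tool to the chest.

```bash
python3 -m pendant '[[[0,0,0.05],[-0.021,-0.030,0.003],0],[[0,0,0.10],[-0.042,-0.061,0.005],0],[[0,0,0.15],[-0.063,-0.091,0.008],0],[[0,0,0.20],[-0.084,-0.122,0.010],0],[[0,0,0.25],[-0.105,-0.152,0.013],0],[[0,0,0.30],[-0.126,-0.182,0.016],0],[[0,0,0.35],[-0.147,-0.213,0.018],0],[[0,0,0.40],[-0.168,-0.243,0.021],0],[[0,0,0.45],[-0.189,-0.274,0.023],0],[[0,0,0.495],[-0.210,-0.304,0.026],0]]'
python3 - <<'E'
from plant import r
from scipy.spatial.transform import Rotation as R
import numpy as np
s=r.get_state();print(np.round(s["tool_pos"],3),np.round(R.from_quat(s["eef_rot"]).as_matrix(),3).tolist(),np.round(s["q"],2),s["opening"])
E
```

```text
clock: 1.1
tool_pos: [0.4504, -0.2482, 0.2205]
eef_rot: [-0.684, 0.73, 0.0, -0.0]
contact_force: [0.3, 0.3, -0.3]
opening: 0.115
[ 0.45  -0.248  0.22 ] [[-0.065, -0.998, -0.0], [-0.998, 0.065, 0.0], [-0.0, 0.0, -1.0]] [ 0.41  0.58  0.    1.93 -0.    0.63 -1.22] 0.11542324407753121
```

```bash
python3 -m pendant '[[[0,0,0],[-0.03,0.001,0],0],[[0.06,0,0],[-0.06,0.002,0],0],[[0.12,0,0],[-0.09,0.003,0],0],[[0.18,0,0],[-0.12,0.004,0],0],[[0.25,0,0],[-0.15,0.005,0.005],0],[[0.32,0,0],[-0.18,0.006,0.01],0],[[0.39,0,0],[-0.21,0.006,0.012],0],[[0.46,0,0],[-0.24,0.007,0.015],0],[[0.53,0,0],[-0.262,0.007,0.02],0],[[0.55,0,0],[-0.262,0.007,0.02],0]]'
python3 - <<'E'
from plant import r
from scipy.spatial.transform import Rotation as R
import numpy as np,cv2
s=r.get_state();M=R.from_quat(s["eef_rot"]).as_matrix();print(np.round(s["tool_pos"],4),np.round(M,3).tolist(),np.round(s["q"],2),s["opening"])
d=r.snapshot("wrist");cv2.imwrite("pics/w0.png",d["image"][:,:,::-1])
np.savez("pics/w0.npz",mtx=d["mtx"],T=d["T_tool_cam"],M=M,p=s["tool_pos"])
E
```

```text
clock: 2.1
tool_pos: [0.4862, 0.004, 0.2725]
eef_rot: [-0.667, 0.714, -0.158, 0.14]
contact_force: [-0.1, -0.5, -0.0]
opening: 0.005
[0.4862 0.004  0.2725] [[-0.07, -0.909, 0.411], [-0.998, 0.059, -0.038], [0.01, -0.412, -0.911]] [-0.41  0.39  0.33  2.33 -0.99  0.04 -0.78] 0.004795048295269428
```

View pics/w0.png

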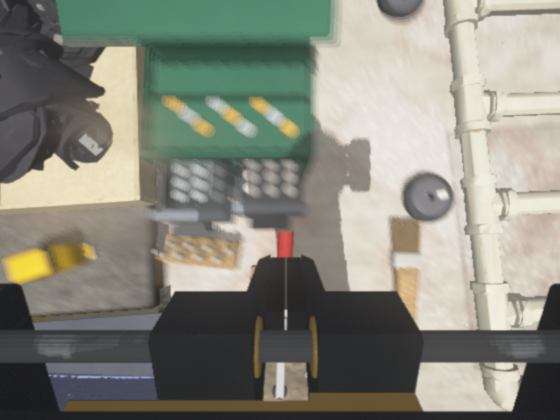

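The tilt ran into joint limits: q6 is at 0.04 and q5 at −0.99. The wrist picture is blurred but agrees with the layout, with the drawers at (200,205) and (272,205) and the bit block below. About 0.2 rad of tilt is enough to clear the chest, so I'll back off to that.

```bash
python3 -m pendant '[[[-0.08,0,0],[0,0,0],0],[[-0.16,0,0],[0,0,0],0],[[-0.24,0,0],[0,0,0],0],[[-0.3,0,0],[0,0,0],0],[[-0.3,0,0],[0,0,0],0],[[-0.3,0,0],[0,0,0],0],[[-0.3,0,0],[0,0,0],0]]'
cat > st.py <<'E'
from plant import r
from scipy.spatial.transform import Rotation as R
import numpy as np
s=r.get_state();M=R.from_quat(s["eef_rot"]).as_matrix();print(np.round(s["tool_pos"],4),np.round(M,3).tolist(),np.round(s["q"],2),np.round(s["contact_force"],1))
E
python3 st.py
```

```text
clock: 2.85
tool_pos: [0.4849, 0.004, 0.2721]
eef_rot: [-0.682, 0.729, -0.048, 0.039]
contact_force: [-1.0, 0.6, 0.1]
opening: 0.002
[0.4849 0.004  0.2721] [[-0.068, -0.99, 0.122], [-0.998, 0.066, -0.018], [0.009, -0.123, -0.992]] [-0.66  0.56  0.86  2.08 -0.71  0.66 -0.98] [-1.   0.6  0.1]
```

```bash
python3 -m pendant '[[[0,0,0],[-0.001,0.003,0.015],0],[[0,0,0],[-0.003,0.006,0.03],0],[[0,0,0],[-0.004,0.009,0.045],0],[[0,0,0],[-0.005,0.012,0.06],0],[[0,0,0],[-0.006,0.014,0.075],0],[[0,0,0],[-0.007,0.016,0.09],0],[[0,0,0],[-0.008,0.018,0.105],0],[[0,0,0],[-0.009,0.02,0.12],0],[[0,0,0],[-0.010,0.022,0.135],0],[[0,0,0],[-0.010,0.024,0.148],0]]'
python3 -m pendant '[[[0,0,0],[0,0,0],0],[[0,0,0],[0,0,0],0]]'
python3 st.py
python3 - <<'E'
from plant import r
import cv2,numpy as np
a=r.snapshot("scene")["image"][115:235,215:335,::-1];b=r.snapshot("side")["image"][145:265,225:345,::-1]
cv2.imwrite("pics/pre.png",cv2.resize(np.hstack([a,b]),None,fx=3.3,fy=3.3,interpolation=cv2.INTER_CUBIC))
E
```

```text
clock: 3.85
tool_pos: [0.4804, 0.0128, 0.1224]
eef_rot: [-0.682, 0.729, -0.049, 0.039]
contact_force: [0.1, -0.1, -0.8]
opening: 0.009
clock: 4.05
tool_pos: [0.4807, 0.0125, 0.123]
eef_rot: [-0.681, 0.729, -0.049, 0.039]
contact_force: [0.1, -0.1, -0.8]
opening: 0.001
[0.4807 0.0125 0.123 ] [[-0.068, -0.99, 0.123], [-0.998, 0.066, -0.018], [0.01, -0.124, -0.992]] [-0.29  0.73  0.23  2.23 -0.97  0.15 -0.8 ] [ 0.1 -0.1 -0.8]
```

View pics/pre.png

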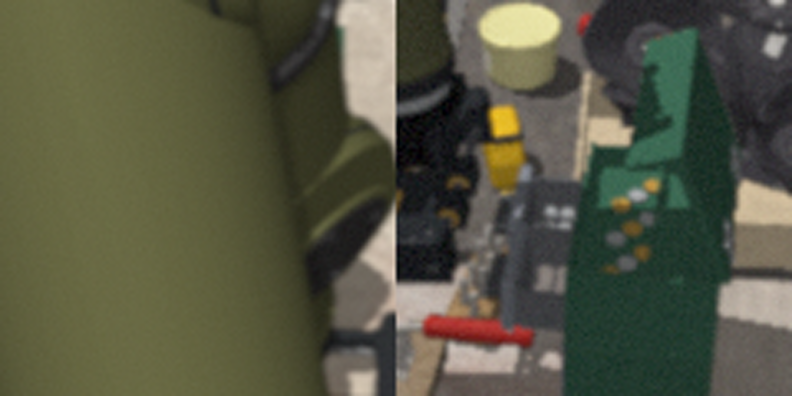

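Side view: the gripper stands clear in front of the drawers, and the forearm blocks the scene camera. There is no contact yet. Now I push the right drawer while watching the force.

```bash
python3 -m pendant '[[[0,0,0],[0,-0.004,0.0005],0],[[0,0,0],[0,-0.008,0.001],0],[[0,0,0],[0,-0.012,0.0015],0],[[0,0,0],[0,-0.016,0.002],0],[[0,0,0],[0,-0.02,0.0025],0],[[0,0,0],[0,-0.024,0.003],0],[[0,0,0],[0,-0.028,0.0035],0],[[0,0,0],[0,-0.032,0.004],0],[[0,0,0],[0,-0.036,0.0045],0],[[0,0,0],[0,-0.04,0.005],0]]'
python3 st.py
```

```text
clock: 5.15
tool_pos: [0.5214, 0.0102, 0.1224]
eef_rot: [-0.682, 0.729, -0.049, 0.039]
contact_force: [-1.4, 0.3, 0.5]
opening: 0.003
[0.5214 0.0102 0.1224] [[-0.067, -0.99, 0.122], [-0.998, 0.065, -0.018], [0.01, -0.123, -0.992]] [-0.34  0.77  0.36  2.11 -0.92  0.27 -0.85] [-1.4  0.3  0.5]
```

```bash
python3 -m pendant '[[[0,0,0],[0,-0.003,0.0004],0],[[0,0,0],[0,-0.006,0.0008],0],[[0,0,0],[0,-0.009,0.0011],0],[[0,0,0],[0,-0.012,0.0015],0],[[0,0,0],[0,-0.015,0.0019],0],[[0,0,0],[0,-0.018,0.0023],0],[[0,0,0],[0,-0.021,0.0026],0],[[0,0,0],[0,-0.024,0.003],0],[[0,0,0],[0,-0.026,0.0033],0],[[0,0,0],[0,-0.028,0.0035],0]]'
python3 -m pendant '[[[0,0,0],[0,-0.001,0.0001],0],[[0,0,0],[0,-0.002,0.0002],0],[[0,0,0],[0,-0.003,0.0004],0],[[0,0,0],[0,-0.004,0.0005],0]]'
python3 st.py
```

```text
clock: 6.15
tool_pos: [0.5497, 0.0083, 0.1225]
eef_rot: [-0.682, 0.729, -0.049, 0.039]
contact_force: [-2.0, 0.6, -0.1]
opening: 0.007
clock: 6.55
tool_pos: [0.5534, 0.008, 0.1225]
eef_rot: [-0.682, 0.729, -0.049, 0.039]
contact_force: [-2.3, 1.4, 1.0]
opening: 0.007
[0.5534 0.008  0.1225] [[-0.067, -0.99, 0.123], [-0.998, 0.065, -0.018], [0.01, -0.124, -0.992]] [-0.37  0.8   0.43  2.02 -0.88  0.36 -0.89] [-2.3  1.4  1. ]
```

```bash
for i in 1 2 ; do python3 -m pendant '[[[0,0,0],[0,-0.0005,0.0001],0],[[0,0,0],[0,-0.001,0.0001],0],[[0,0,0],[0,-0.0015,0.0002],0],[[0,0,0],[0,-0.002,0.0003],0]]' | grep -E "pos|force"; done
```

```text
tool_pos: [0.5537, 0.008, 0.1223]
contact_force: [-8.0, 0.6, 6.4]
tool_pos: [0.5538, 0.008, 0.1221]
contact_force: [-11.7, 0.5, 9.6]
```

The force rose sharply at x=0.5538, within 3 mm of the predicted home position. I'll back off and move sideways to the left pull.

```bash
python3 -m pendant '[[[0,0,0],[0,0.003,-0.0004],0],[[0,0,0],[0,0.01,-0.0012],0],[[0,0,0],[0,0.02,-0.0025],0],[[0,0,0],[0,0.03,-0.0037],0],[[0,0,0],[0,0.04,-0.005],0],[[0,0,0],[0,0.05,-0.0062],0],[[0,0,0],[0,0.06,-0.0074],0],[[0,0,0],[0,0.07,-0.0087],0],[[0,0,0],[0,0.076,-0.0094],0],[[0,0,0],[0,0.076,-0.0094],0]]'
python3 -m pendant '[[[0,0,0],[-0.01,0,0],0],[[0,0,0],[-0.02,0,0],0],[[0,0,0],[-0.03,0,0],0],[[0,0,0],[-0.04,0,0],0],[[0,0,0],[-0.05,0,0],0],[[0,0,0],[-0.06,0,0],0],[[0,0,0],[-0.07,0,0],0],[[0,0,0],[-0.073,0,0],0],[[0,0,0],[-0.073,0,0],0]]'
python3 st.py
python3 - <<'E'
from plant import r
import cv2,numpy as np
a=r.snapshot("scene")["image"][115:235,215:335,::-1];b=r.snapshot("side")["image"][145:265,225:345,::-1]
cv2.imwrite("pics/r1.png",cv2.resize(np.hstack([a,b]),None,fx=3.3,fy=3.3,interpolation=cv2.INTER_CUBIC))
E
```

```text
clock: 8.35
tool_pos: [0.4802, 0.0127, 0.1225]
eef_rot: [-0.682, 0.729, -0.048, 0.039]
contact_force: [-0.7, -0.1, 0.0]
opening: 0.001
clock: 9.25
tool_pos: [0.4861, 0.0863, 0.1215]
eef_rot: [-0.682, 0.728, -0.049, 0.039]
contact_force: [0.2, -1.3, -0.3]
opening: 0.004
[0.4861 0.0863 0.1215] [[-0.066, -0.99, 0.123], [-0.998, 0.064, -0.018], [0.01, -0.124, -0.992]] [-0.49  0.75  0.31  2.19 -0.95  0.19 -0.98] [ 0.2 -1.3 -0.3]
```

View pics/r1.png

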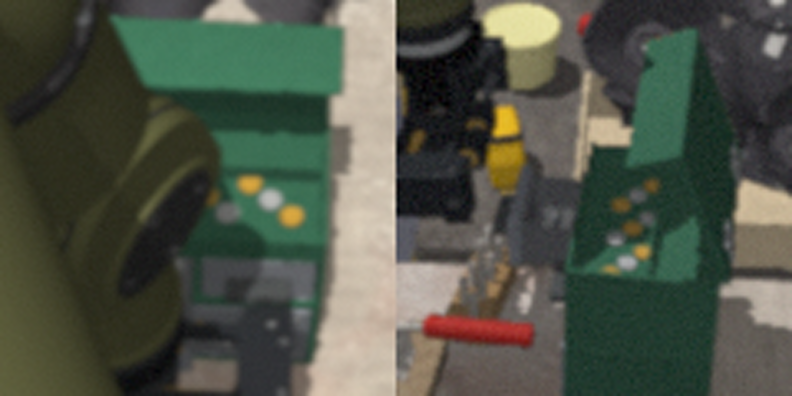

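The right drawer is now flush: in the scene view its front at (255,285) lies in the chest's face, and in the side view only the left drawer sticks out. Pushing the left one the same way.

```bash
python3 -m pendant '[[[0,0,0],[0,-0.004,0.0005],0],[[0,0,0],[0,-0.008,0.001],0],[[0,0,0],[0,-0.012,0.0015],0],[[0,0,0],[0,-0.016,0.002],0],[[0,0,0],[0,-0.02,0.0025],0],[[0,0,0],[0,-0.024,0.003],0],[[0,0,0],[0,-0.028,0.0035],0],[[0,0,0],[0,-0.032,0.004],0],[[0,0,0],[0,-0.036,0.0045],0],[[0,0,0],[0,-0.04,0.005],0]]'
python3 st.py
```

```text
clock: 10.35
tool_pos: [0.5265, 0.0829, 0.1215]
eef_rot: [-0.682, 0.729, -0.049, 0.039]
contact_force: [-1.2, -0.8, 1.2]
opening: 0.003
[0.5265 0.0829 0.1215] [[-0.067, -0.99, 0.123], [-0.998, 0.065, -0.019], [0.01, -0.124, -0.992]] [-0.52  0.79  0.41  2.08 -0.89  0.31 -1.02] [-1.2 -0.8  1.2]
```

```bash
python3 -m pendant '[[[0,0,0],[0,-0.003,0.0004],0],[[0,0,0],[0,-0.006,0.0008],0],[[0,0,0],[0,-0.009,0.0011],0],[[0,0,0],[0,-0.012,0.0015],0],[[0,0,0],[0,-0.015,0.0019],0],[[0,0,0],[0,-0.018,0.0023],0],[[0,0,0],[0,-0.021,0.0026],0],[[0,0,0],[0,-0.024,0.003],0],[[0,0,0],[0,-0.026,0.0033],0],[[0,0,0],[0,-0.028,0.0035],0]]'
for i in 1 2 3; do python3 -m pendant '[[[0,0,0],[0,-0.0005,0.0001],0],[[0,0,0],[0,-0.001,0.0001],0],[[0,0,0],[0,-0.0015,0.0002],0],[[0,0,0],[0,-0.002,0.0003],0]]' | grep -E "pos|force"; done
```

```text
clock: 11.35
tool_pos: [0.5546, 0.081, 0.1216]
eef_rot: [-0.682, 0.729, -0.049, 0.039]
contact_force: [-2.2, 0.0, 0.4]
opening: 0.002
tool_pos: [0.5564, 0.0809, 0.1216]
contact_force: [-1.2, -1.2, 0.4]
tool_pos: [0.5582, 0.0808, 0.1214]
contact_force: [-3.2, -0.8, 1.5]
tool_pos: [0.5584, 0.0808, 0.1212]
contact_force: [-8.1, -0.1, 5.9]
```

The left drawer stopped at x=0.5584, as predicted from the right one, with the force rising to 8 N. Now I back off, rise and straighten the tool.

```bash
python3 -m pendant '[[[0,0,0],[0,0.004,-0.0005],0],[[0,0,0],[0,0.014,-0.0017],0],[[0,0,0],[0,0.026,-0.0032],0],[[0,0,0],[0,0.038,-0.0047],0],[[0,0,0],[0,0.05,-0.0062],0],[[0,0,0],[0,0.049,-0.016],0],[[0,0,0],[0,0.046,-0.036],0],[[0,0,0],[0,0.043,-0.061],0],[[0,0,0],[0,0.04,-0.086],0],[[0,0,0],[0,0.036,-0.116],0]]'
python3 -m pendant '[[[-0.02,0,0],[0,-0.004,-0.03],0],[[-0.04,0,0],[0,-0.008,-0.06],0],[[-0.06,0,0],[0,-0.011,-0.09],0],[[-0.09,0,0],[0,-0.015,-0.12],0],[[-0.124,0,0],[0,-0.018,-0.14],0],[[-0.124,0,0],[0,-0.018,-0.14],0]]'
python3 st.py
python3 - <<'E'
from plant import r
import cv2,numpy as np
b=r.snapshot("side")["image"][125:245,225:345,::-1]
a=r.snapshot("scene")["image"][115:235,215:335,::-1]
cv2.imwrite("pics/r2.png",cv2.resize(np.hstack([a,b]),None,fx=3.3,fy=3.3,interpolation=cv2.INTER_CUBIC))
E
```

```text
clock: 13.55
tool_pos: [0.5103, 0.0856, 0.2328]
eef_rot: [-0.682, 0.729, -0.049, 0.039]
contact_force: [0.5, 0.2, -0.1]
opening: 0.005
clock: 14.15
tool_pos: [0.5137, 0.0866, 0.3757]
eef_rot: [-0.683, 0.73, -0.005, -0.001]
contact_force: [-0.3, -0.7, -1.2]
opening: 0.004
[0.5137 0.0866 0.3757] [[-0.066, -0.998, 0.007], [-0.998, 0.066, -0.009], [0.008, -0.007, -1.0]] [-0.8   0.53  0.91  1.72 -0.45  1.11 -1.39] [-0.3 -0.7 -1.2]
```

View pics/r2.png

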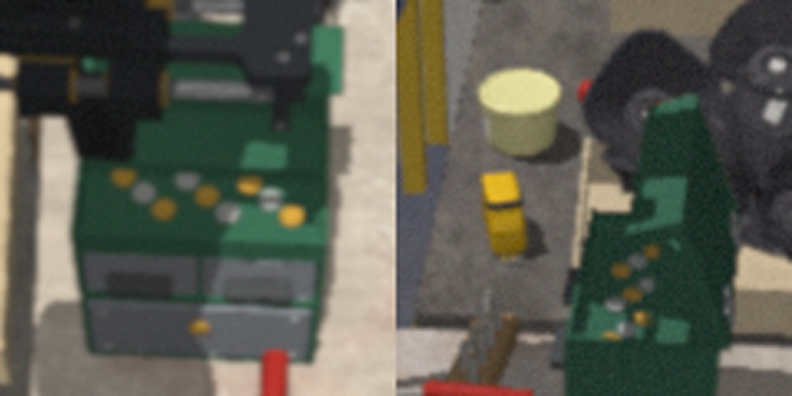

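Both drawers are flush: left front at (140,280), right at (258,285) in the scene half. Next I move over and behind the lid.

```bash
python3 -m pendant '[[[0,0,0],[0.004,-0.02,0],0],[[0,0,0],[0.008,-0.04,0],0],[[0,0,0],[0.012,-0.06,0],0],[[0,0,0],[0.016,-0.08,0],0],[[0,0,0],[0.02,-0.1,0],0],[[0,0,0],[0.024,-0.12,0],0],[[0,0,0],[0.028,-0.14,0],0],[[0,0,0],[0.032,-0.16,0],0],[[0,0,0],[0.036,-0.18,0],0],[[0,0,0],[0.038,-0.189,0],0]]'
python3 st.py
python3 -m pendant '[[[0,0,0],[0,0,0.015],0],[[0,0,0],[0,0,0.03],0],[[0,0,0],[0,0,0.045],0],[[0,0,0],[0,0,0.06],0],[[0,0,0],[0,0,0.07],0],[[0,0,0],[0,0,0.08],0],[[0,0,0],[0,0,0.09],0],[[0,0,0],[0,0,0.1],0],[[0,0,0],[0,0,0.108],0],[[0,0,0],[0,0,0.112],0]]'
python3 st.py
python3 - <<'E'
from plant import r
import cv2,numpy as np
b=r.snapshot("side")["image"][125:245,225:345,::-1]
a=r.snapshot("scene")["image"][75:195,215:335,::-1]
cv2.imwrite("pics/l1.png",cv2.resize(np.hstack([a,b]),None,fx=3.3,fy=3.3,interpolation=cv2.INTER_CUBIC))
E
```

```text
clock: 15.25
tool_pos: [0.6978, 0.0356, 0.371]
eef_rot: [-0.683, 0.731, -0.003, -0.004]
contact_force: [0.3, -0.3, -0.5]
opening: 0.008
[0.6978 0.0356 0.371 ] [[-0.068, -0.998, -0.003], [-0.998, 0.068, -0.01], [0.01, 0.002, -1.0]] [-0.44  0.81  0.8   1.15 -0.55  1.4  -1.35] [ 0.3 -0.3 -0.5]
clock: 16.25
tool_pos: [0.6969, 0.0349, 0.2607]
eef_rot: [-0.683, 0.73, -0.003, -0.004]
contact_force: [-0.3, -0.0, -0.0]
opening: 0.007
[0.6969 0.0349 0.2607] [[-0.067, -0.998, -0.001], [-0.998, 0.067, -0.01], [0.01, 0.001, -1.0]] [-0.45  0.89  0.76  1.32 -0.61  1.16 -1.28] [-0.3 -0.  -0. ]
```

View pics/l1.png

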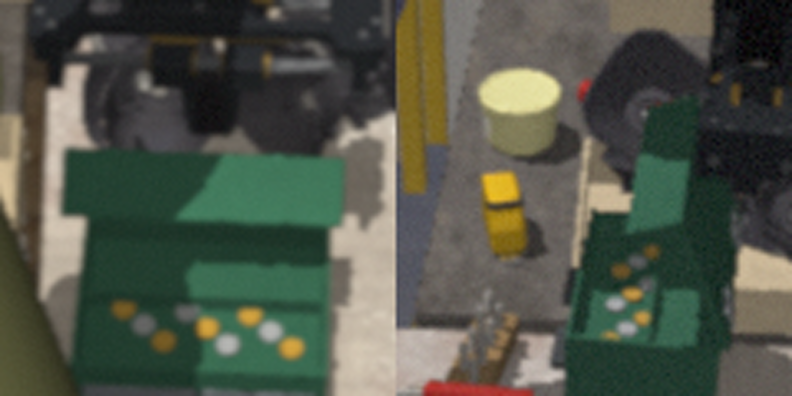

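The finger is behind the lid: at (210,100) in the scene half, with the lip face in front of it, and there is no contact. Now I sweep it along the lid's arc.

```bash
python3 -m pendant '[[[0,0,0],[0,0.004,0],0],[[0,0,0],[0,0.008,0.001],0],[[0,0,0],[0,0.012,0.001],0],[[0,0,0],[0,0.016,0.001],0],[[0,0,0],[0,0.02,0.002],0],[[0,0,0],[0,0.025,0.002],0],[[0,0,0],[0,0.029,0.004],0],[[0,0,0],[0,0.033,0.005],0],[[0,0,0],[0,0.037,0.007],0],[[0,0,0],[0,0.040,0.008],0]]'
python3 st.py
```

```text
clock: 17.35
tool_pos: [0.657, 0.0375, 0.2534]
eef_rot: [-0.683, 0.73, -0.004, -0.004]
contact_force: [1.9, 0.0, 0.5]
opening: 0.003
[0.657  0.0375 0.2534] [[-0.067, -0.998, -0.0], [-0.998, 0.067, -0.01], [0.01, -0.0, -1.0]] [-0.49  0.84  0.76  1.48 -0.61  1.07 -1.24] [1.9 0.  0.5]
```

```bash
python3 -m pendant '[[[0,0,0],[0,0.003,0.002],0],[[0,0,0],[0,0.006,0.004],0],[[0,0,0],[0,0.009,0.006],0],[[0,0,0],[0,0.012,0.008],0],[[0,0,0],[0,0.015,0.010],0],[[0,0,0],[0,0.018,0.0125],0],[[0,0,0],[0,0.0205,0.015],0],[[0,0,0],[0,0.023,0.0175],0],[[0,0,0],[0,0.0255,0.020],0],[[0,0,0],[0,0.028,0.023],0]]'
python3 -m pendant '[[[0,0,0],[0,0.002,0.003],0],[[0,0,0],[0,0.004,0.006],0],[[0,0,0],[0,0.006,0.009],0],[[0,0,0],[0,0.008,0.012],0],[[0,0,0],[0,0.01,0.0145],0],[[0,0,0],[0,0.0115,0.018],0],[[0,0,0],[0,0.013,0.021],0],[[0,0,0],[0,0.0145,0.0245],0],[[0,0,0],[0,0.016,0.028],0],[[0,0,0],[0,0.017,0.031],0]]'
python3 st.py
```

```text
clock: 18.35
tool_pos: [0.6291, 0.0391, 0.2305]
eef_rot: [-0.683, 0.73, -0.004, -0.004]
contact_force: [1.8, 1.4, 0.8]
opening: 0.005
clock: 19.35
tool_pos: [0.612, 0.0398, 0.1993]
eef_rot: [-0.683, 0.731, -0.003, -0.004]
contact_force: [1.2, 0.7, 0.8]
opening: 0.008
[0.612  0.0398 0.1993] [[-0.067, -0.998, -0.001], [-0.998, 0.067, -0.01], [0.01, 0.0, -1.0]] [-0.51  0.84  0.71  1.68 -0.67  0.88 -1.17] [1.2 0.7 0.8]
```

```bash
python3 -m pendant '[[[0,0,0],[0,0.001,0.0025],0],[[0,0,0],[0,0.0015,0.005],0],[[0,0,0],[0,0.002,0.0075],0],[[0,0,0],[0,0.002,0.0095],0],[[0,0,0],[0,0.0025,0.0115],0],[[0,0,0],[0,0.0025,0.013],0],[[0,0,0],[0,0.003,0.0145],0],[[0,0,0],[0,0.003,0.0155],0],[[0,0,0],[0,0.003,0.0165],0],[[0,0,0],[0,0.003,0.0175],0]]' | grep -E "pos|force"
for i in 1 2; do python3 -m pendant '[[[0,0,0],[0,0,0.0005],0],[[0,0,0],[0,0,0.001],0],[[0,0,0],[0,0,0.0015],0],[[0,0,0],[0,0,0.002],0]]'| grep -E "pos|force"; done
```

```text
tool_pos: [0.6092, 0.0399, 0.1821]
contact_force: [-1.3, -0.1, 3.1]
tool_pos: [0.6092, 0.0399, 0.1819]
contact_force: [-6.1, 1.0, 17.2]
tool_pos: [0.6092, 0.0398, 0.1818]
contact_force: [-11.2, 2.1, 29.2]
```

There is a firm stop with the tip at z≈0.174, against a shut lid top at 0.173. I'll lift off, draw back and check.

```bash
python3 -m pendant '[[[0,0,0],[0,0,-0.003],0],[[0,0,0],[0,0,-0.008],0],[[0,0,0],[0,0,-0.02],0],[[0,0,0],[0,0,-0.04],0],[[0,0,0],[0,0,-0.07],0],[[0,0,0],[0,0,-0.1],0],[[0,0,0],[0,0,-0.13],0],[[0,0,0],[0,0,-0.16],0],[[0,0,0],[0,0,-0.18],0],[[0,0,0],[0,0,-0.18],0]]' | grep -E "pos|force"
python3 -m pendant '[[[0,0,0],[0.02,0.01,0],0],[[0,0,0],[0.05,0.02,0],0],[[0,0,0],[0.08,0.03,0],0],[[0,0,0],[0.11,0.04,0],0],[[0,0,0],[0.14,0.05,0],0],[[0,0,0],[0.17,0.06,0],0],[[0,0,0],[0.2,0.07,0],0],[[0,0,0],[0.22,0.08,0],0],[[0,0,0],[0.24,0.08,0],0],[[0,0,0],[0.24,0.08,0],0]]' | grep -E "clock|pos|force"
python3 - <<'E'
from plant import r
import cv2,numpy as np
b=r.snapshot("side")["image"][145:285,210:350,::-1]
a=r.snapshot("scene")["image"][115:255,215:355,::-1]
cv2.imwrite("pics/end.png",cv2.resize(np.hstack([a,b]),None,fx=2.85,fy=2.85,interpolation=cv2.INTER_CUBIC))
E
```

```text
tool_pos: [0.611, 0.0408, 0.3616]
contact_force: [-0.4, -0.1, 0.1]
clock: 23.15
tool_pos: [0.512, -0.1952, 0.3603]
contact_force: [-0.8, 0.0, -0.4]
```

View pics/end.png

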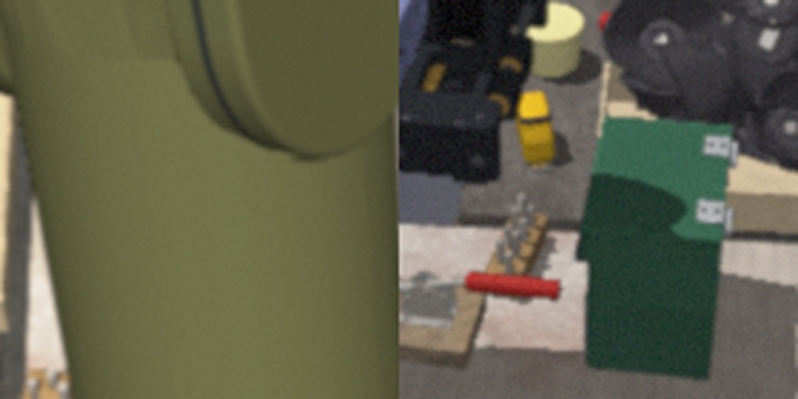

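The side view shows the lid level with its lip down over the front. The forearm still blocks the scene camera, so I'll move aside for one last check.

```bash
python3 -m pendant '[[[0,0,0],[0.03,0.01,0],0],[[0,0,0],[0.06,0.02,0],0],[[0,0,0],[0.09,0.03,0],0],[[0,0,0],[0.12,0.04,0],0],[[0,0,0],[0.15,0.05,0],0],[[0,0,0],[0.18,0.06,0],0],[[0,0,0],[0.21,0.07,0],0],[[0,0,0],[0.24,0.08,0],0],[[0,0,0],[0.27,0.09,0],0],[[0,0,0],[0.3,0.1,0],0]]' | grep -E "clock|pos|force"
python3 - <<'E'
from plant import r
import cv2,numpy as np
a=r.snapshot("scene")["image"][:,:,::-1];o=cv2.resize(cv2.imread("pics/scene0.png"),(560,420),interpolation=cv2.INTER_AREA)
s=np.s_[105:355,130:400]
cv2.imwrite("pics/end2.png",cv2.resize(np.hstack([o[s],a[s]]),None,fx=1.48,fy=1.48,interpolation=cv2.INTER_CUBIC))
E
```

```text
clock: 24.25
tool_pos: [0.3947, -0.4844, 0.3628]
contact_force: [-0.5, 0.3, 0.1]
```

View pics/end2.png

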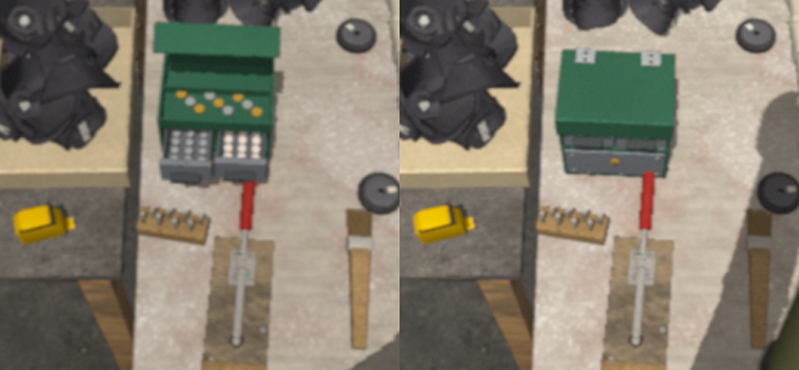

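The before/after pair shows the lid shut at (615,95) with its lip over both flush drawers. The brush, wheel, bit block and tape measure are where they started. Handing in.

```bash
python3 -c "
from plant import r
print(r.finish_job())"
```

```text
the job is handed in; nothing more can be done
None
```

The job is done and handed in at about 24 s of the 64 s allowed. With the fingers shut, I pushed the right drawer home, then the left, and only then swept the lid down from behind until it stopped.

- **Drawers:** each came to a firm stop, with 8–12 N at the fingertips. The right drawer stopped about 3 mm short of where my camera fit put it, which I took as an offset in the fit. The left stopped where the right one predicted. Both looked flush in the pictures before I closed the lid.
- **Lid:** it stopped with the fingertip at about 174 mm, against 173 mm for a shut lid. The last press reached about 29 N downwards, more than the lid needed.
- **Final check:** the before and after pictures show the lid level, its lip over the drawers, and the brush, wheel, bit block and tape measure unmoved. The arm was clear with about zero force.
- **What did not go as planned:** an early forward tilt of the tool ran into the wrist's joint limits, well clear of everything, so I pushed with less tilt. I judged the closed state from the pictures and forces, as the joint positions cannot be read.

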